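# Show the suspect battery module to the inspection camera

### The job

The battery module with the red lifting tab is suspect. Lift the orange terminal cover off the pack and lay it level, centred and lengthwise on the narrow blue rest, let go of it, then pull the red-tabbed module up out of the pack and hold it up to the inspection camera: in the air, upright, a broad side square to the lens, its middle level with and straight in front of the lens, 15 cm from it. Finish while holding it still there; do not bump the camera, and leave the other modules, the spray can and the screwdriver alone.

Things in the scene. Friction and masses are not known exactly. Their poses are not given: they have to be found in the camera images.
- pack: Fixed battery pack: dark base 190 x 250 x 12 mm, a row of upright grey modules 24 mm apart along its y, cream end plates; module tops 92 mm above the bench. At its y = -72, 0, +72 mm (x = 0) are slots 26 mm wide; the loose tabbed modules stand in them on the base (12 mm up), 3 mm play each side, in line with the pack. Origin: centre of its underside. Turned up to 0.35 rad.
- red_module: Loose battery module: grey case 150 mm (x) x 20 mm (y) x 80 mm high, a barred white label on both broad sides, a red lifting tab in the middle of its top, 32 mm (x) x 14 mm (y) x 40 mm high; about 0.4 kg. The one to present. It stands in one of the three slots, its robot-side end under the terminal cover. Origin: centre of the case's underside.
- red_module_centre (a point): Centre of the red-tabbed module's case (40 mm above its underside); axes as the module. Tab centre is 60 mm above this point.
- red_module_tab (a point): Centre of the red lifting tab, 100 mm above the module's underside, 20 mm above the case's top; axes as the module (tab is 14 mm thick along y, the grasp direction).
- black_module_a: Loose battery module: grey case 150 mm (x) x 20 mm (y) x 80 mm high, a barred white label on both broad sides, a black lifting tab in the middle of its top, 32 mm (x) x 14 mm (y) x 40 mm high; about 0.4 kg. Stands in another slot; to be left there. Origin: centre of its underside.
- black_module_b: Loose battery module: grey case 150 mm (x) x 20 mm (y) x 80 mm high, a barred white label on both broad sides, a black lifting tab in the middle of its top, 32 mm (x) x 14 mm (y) x 40 mm high; about 0.4 kg. Stands in the third slot; to be left there. Origin: centre of its underside.
- cover: Orange terminal cover: flat bar 34 mm (its x) x 200 mm (y) x 10 mm, with a grip block in the middle of its top, 30 mm (x) x 16 mm (y) x 40 mm high; 0.1 kg. It lies loose on the module tops, across the row, about 54 mm to the -x side of the pack's middle (robot side). Origin: centre of its underside.
- cover_grip (a point): Centre of the cover's grip block, 30 mm above its underside, 20 mm above the bar's top; axes as the cover.
- rest: Blue parts rest, fixed on the bench, to the robot's right: a narrow level beam 26 mm wide (its x) x 150 mm long (y), top 80 mm above the bench, on a dark foot. Origin: centre of its underside, on the bench.
- rest_top (a point): Centre of the rest's top face; axes as the rest.
- camera_stand: Inspection camera stand, fixed on the bench to the robot's left: foot 90 x 110 mm, aluminium post to 294 mm above the bench, 20 mm behind the origin. Carries the black camera. Origin: centre of the foot's underside; its -x is where the camera looks (level).
- lens (a point): Centre of the front face of the camera's lens, in its white ring light (52 mm across); 170 to 220 mm above the bench. The camera looks along this frame's -x, level; z is up. The held module's centre belongs at x = -150 mm, y = 0, z = 0 in this frame.
- spray_can: Red spray can, 60 mm across, 170 mm tall, standing; leave alone. Origin: centre of its underside.
- screwdriver: Orange-handled screwdriver, 190 mm long, lying; leave alone.

How it is judged:
By the outcome, as a careful person would: the job done as asked, in the order asked, and still so for the second after the job is handed in, while the arm keeps its last pose, push and grip.
It also fails if it takes over 64 s, if anything falls off the work surface, if the arm or the gripper's body presses on something with over 40 N, if the wrist force passes 120 N, or if a joint passes its speed limit or range.

### The arm

A 6-joint arm with a two-finger parallel gripper is mounted at the origin on the work surface. World frame = base frame: x ahead of the robot, y to its left, z up, the work surface at z = 0. Lengths are in m, angles in rad, forces in N, time in s.
With the tool pointing down it reaches from about 0.375 to 0.9 m from the base axis. Payload 3.1 kg.
Tool frame: the origin (TCP) lies at the very end of the fingers, on their centre line; the grasp point (between the pads) lies 19 mm behind it; z points along the fingers, y is the line along which they close (so a half turn about z gives the same grasp; the last joint's range is limited). The gripper opens to 85 mm and grips with 20 to 120 N. Pads are 22 mm wide; open, the fingers measure 114 mm over their backs; the gripper's body (76 mm by 85 mm) begins 54 mm behind the grasp point. The pads swing forward as they close: fully open they stand 13 mm farther back than shut.
Start: joints at [-1.431, 0.527, 1.433, -0, 1.181, -0.178], TCP at [0.196, -0.593, 0.231] pointing down, gripper open.
Joint ranges: [-3.08, 3.08], [-0.75, 2.2], [0.22, 2.44], [-1.43, 4.57], [0, 2.65], [-2.85, 2.85]. Speed limits (rad/s): [2.79, 2.79, 3.14, 3.14, 3.14, 3.14].

### API

Orientations are given as a unit quaternion [x, y, z, w].
In Python, from station import manip gives the robot as it stands.
- The arm moves only by the shell command python3 -m handwheel 'ROWS' [FORCE]. ROWS is JSON, a list of rows, each a list of 7 numbers: the shift along the world's x, y, z in mm, then the turn, a rotation vector about the world's x, y, z in degrees, then the opening, from 0 (shut) to 1 (fully open). A call has exactly 10 rows; each row shifts and turns the commanded pose from where the row before left it; what a row does not reach is not made up. A row lasts 1/8 s, in which the tool goes at most 62.5 mm and 10.7 degrees, less where a joint would pass 70% of its speed; a pose out of reach is approached as far as the arm can. A call is refused whole if a number of a shift passes 62.5 or a number of a turn 10.7, either way. A call with a gripper value outside its range is refused whole. The fingers move at their own pace and stop on an object; FORCE is the grip in N (left out, the last holds). Time passes only in rows, so rows that do not move let the fingers close, or fill a call up. It gives the time, the measured TCP pose, the force, the opening and the grip force at its end, in the units of the state.
- manip.sense(): the state, without advancing time (a new reading comes with each control period).
- manip.snapshot(name): name is "scene" or "top"; returns the picture (384x512x3 uint8, red, green, blue); there is no depth.
- manip.get_calibration(name): a dict with "K" (3x3 intrinsics, pixels), "rvec" (rotation vector, rad) and "tvec" (3), from world to camera coordinates, as OpenCV has them. Camera axes: x right, y down, z forward; pixel columns grow to the right and rows downward; lengths in m; the calibration is good to about 2 mm. A picture is of the moment at which its call begins. get_calibration takes no time and is no camera call.
- manip.sign_off(): hands the job in; it is judged then, once.
The state is a dict: "t": time; "q": joint angles; "qd": joint speeds; "tau": joint torques, N m; "tcp_pos": TCP position; "tool_rot": TCP orientation; "force": force on the tool from outside, world axes, zero at the start; "ft_torque": the same for the moment, N m; "finger_gap": opening from 0.0 (shut) to 1.0 (fully open); "gripper_force": force on a finger pad.
Only numpy, scipy, OpenCV 4.12 (cv2) and the standard library are available. Lean on these libraries where they do the work, as an engineer would, in place of code of your own. Each camera call takes 0.05 s, during which the arm holds its last target. There are 200 camera calls.

## Working session

There is one attempt and no reset: what is moved stays moved. The work goes in short steps, Python scripts to look and compute and a shell command to move; the robot and the scene stay as the last step left them, time stands still between calls to the robot, and variables do not carry over. Pictures are saved under pics/ and viewed, at most 10 in all, crops included, and the job is handed in when it is done.

```bash
mkdir -p pics; ls; python3 - <<'E'
from station import manip
import cv2
for n in("scene","top"):
    cv2.imwrite(f"pics/{n}0.png",manip.snapshot(n)[...,::-1]); c=manip.get_calibration(n); print(n,c)
print(manip.sense())
E
```

```text
pics
scene {'K': array([[356.32117677,   0.        , 255.19905068],
       [  0.        , 356.32117677, 187.9549079 ],
       [  0.        ,   0.        ,   1.        ]]), 'rvec': array([ 2.52925474,  0.58030589, -0.17767901]), 'tvec': array([-0.62134817, -0.09613061,  1.25185274])}
top {'K': array([[373.38515735,   0.        , 249.93655159],
       [  0.        , 373.38515735, 184.31698926],
       [  0.        ,   0.        ,   1.        ]]), 'rvec': array([ 2.12317129, -2.17591774,  0.17934237]), 'tvec': array([0.09419559, 0.65674303, 1.23418087])}
{'t': 0.1, 'q': array([-1.43048668e+00,  5.28374600e-01,  1.43379564e+00, -8.56674162e-06,
        1.18143055e+00, -1.78523711e-01]), 'qd': array([-0.00068404, -0.00206253, -0.00086073,  0.00096049,  0.00026095,
        0.00269212]), 'tau': array([-2.66986365e-05, -4.43304992e+01, -1.78585768e+01, -2.80014692e-04,
        3.85096107e-03, -9.67618348e-06]), 'tcp_pos': array([ 0.19582915, -0.5928295 ,  0.2304238 ]), 'tool_rot': array([ 9.87319293e-01,  1.58743837e-01,  1.52231816e-05, -1.00395993e-03]), 'force': array([-0.08090803, -0.23679901,  0.81567702]), 'ft_torque': array([ 0.00131028, -0.0217952 ,  0.03451223]), 'gripper_force': 0.0, 'finger_gap': 0.9999424718201384}
```

View pics/scene0.png

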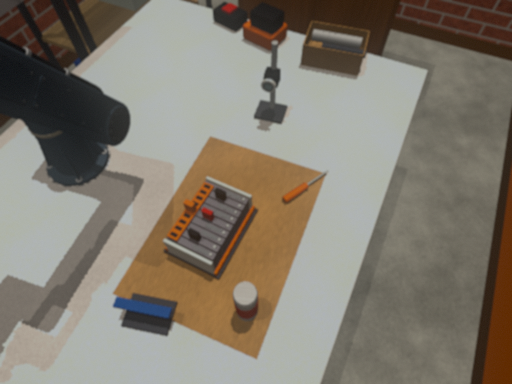

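View pics/top0.png

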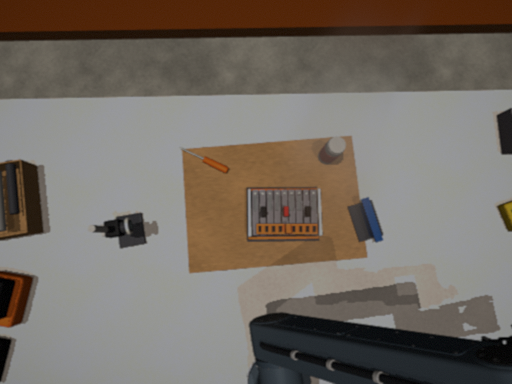

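Scene: pack at (210,225), red tab (207,213), rest (150,310), camera (270,85), can (245,300). Top: pack (285,214), red tab (286,211), rest (371,220), camera stand (125,230). I'll enlarge the parts that matter.

```bash
python3 - <<'E'
import cv2,numpy as np
s=cv2.imread("pics/scene0.png");t=cv2.imread("pics/top0.png")
def c(im,x,y,w,h,k):
    o=cv2.resize(im[y:y+h,x:x+w],None,fx=k,fy=k,interpolation=cv2.INTER_CUBIC)
    for i in range(0,w,10):
        cv2.line(o,(i*k,0),(i*k,6),(255,0,255),1)
        if i%20==0: cv2.putText(o,str(x+i),(i*k,16),0,.35,(255,0,255),1)
    for i in range(0,h,10):
        cv2.line(o,(0,i*k),(6,i*k),(255,0,255),1); cv2.putText(o,str(y+i),(8,i*k+4),0,.35,(255,0,255),1)
    return o
M=np.zeros((600,800,3),np.uint8)
def put(o,x,y):
    h=min(o.shape[0],600-y);w=min(o.shape[1],800-x);M[y:y+h,x:x+w]=o[:h,:w]
put(c(t,240,180,80,65,5)if 0 else c(t,240,180,90,66,5),0,0)
put(c(t,345,190,45,60,5),455,0)
put(c(t,90,205,60,45,5),0,335)
put(c(s,250,35,45,95,3)if 0 else c(s,250,60,45,50,5),305,335)
put(c(s,105,285,75,50,3),540,335)
cv2.imwrite("pics/m1.png",M)
cv2.imwrite("pics/m2.png",c(s,155,165,110,120,5))
E
```

```text
(no output)
```

View pics/m1.png

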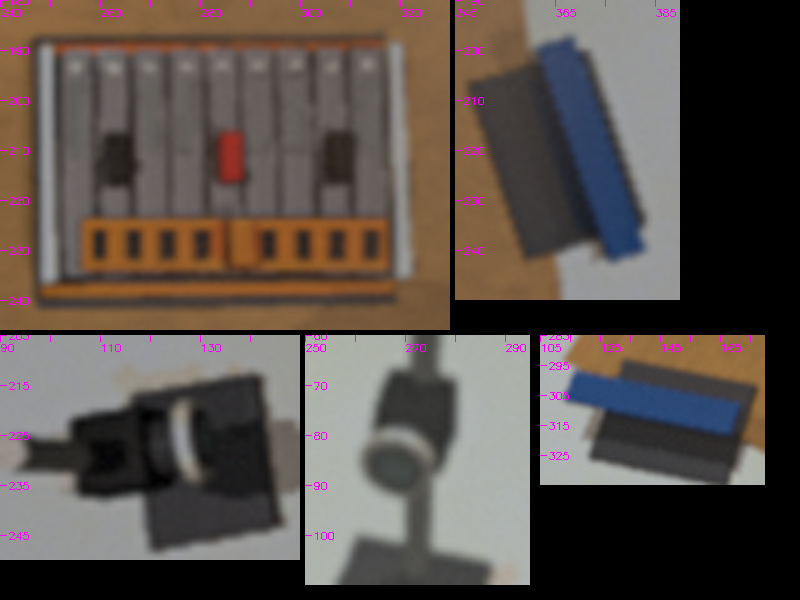

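View pics/m2.png

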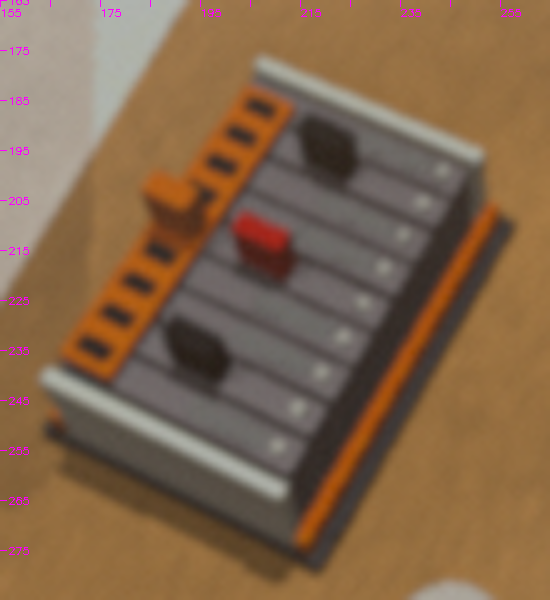

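Crops: cover bar in top spans (257,224)–(317,234) with grip block (287,229); red tab (286,211) is in the middle slot; lens ring at top (126,226) and scene (268.5,85); rest top ends at top (365,199),(379,241). Fit poses to both views.

```bash
cat >h.py <<'E'
import cv2,numpy as np
from scipy.optimize import least_squares
from station import manip
C={n:manip.get_calibration(n) for n in("scene","top")}
def proj(n,P):
    c=C[n];return cv2.projectPoints(np.atleast_2d(np.array(P,float)),c["rvec"],c["tvec"],c["K"],None)[0][:,0]
def fit(obs,x0):
    # obs: (view, [x,y,z] in object, [u,v]);  pose x,y,yaw (z as given)
    def r(p):
        c,s=np.cos(p[2]),np.sin(p[2]);e=[]
        for n in C:
            o=[a for a in obs if a[0]==n]
            if o:
                L=np.array([a[1] for a in o],float);P=np.c_[p[0]+c*L[:,0]-s*L[:,1],p[1]+s*L[:,0]+c*L[:,1],L[:,2]]
                e.append(proj(n,P)-np.array([a[2] for a in o]))
        return np.concatenate(e).ravel()
    f=least_squares(r,x0,loss="soft_l1");return f.x,r(f.x).reshape(-1,2)
def tri(ob):
    f=least_squares(lambda p:np.concatenate([(proj(n,p)-np.array(u)).ravel() for n,u in ob]),[.5,0,.1]);return f.x,f.fun
E
cat >a.py <<'E'
from h import *
np.set_printoptions(precision=4,suppress=True)
for n in C: 
    R=cv2.Rodrigues(C[n]["rvec"])[0];print(n,-R.T@C[n]["tvec"])
T=lambda x,y:np.array([240+x/5-.4,180+y/5-.4]); S=lambda x,y:np.array([155+x/5-.4,165+y/5-.4])
TR=lambda x,y:np.array([345+(x-455)/5-.4,190+y/5-.4]); SR=lambda x,y:np.array([105+(x-540)/3-.33,285+(y-335)/3-.33])
TC=lambda x,y:np.array([90+x/5-.4,205+(y-335)/5-.4]); SC=lambda x,y:np.array([250+(x-305)/5-.4,60+(y-335)/5-.4])
def show(n,r): print(n,r[0]);print(r[1].round(1).tolist())
a,b=.017,.1
show("cover",fit([("top",[a,b,.102],T(83,218)),("top",[-a,b,.102],T(83,271)),("top",[a,-b,.102],T(388,218)),("top",[-a,-b,.102],T(388,271)),
 ("scene",[-a,b,.102],S(250,85)),("scene",[a,b,.102],S(297,103)),("scene",[-a,-b,.102],S(62,355)),("scene",[a,-b,.102],S(110,380)),
 ("scene",[0,0,.142],S(173,185))],[.5,-.1,0]))
show("pack",fit([("top",[-.095,.125,.012],T(34,305)),("top",[-.095,-.125,.012],T(395,305)),("top",[.095,-.125,.012],T(386,36)),("top",[.095,.125,.012],T(36,36)),
 ("scene",[-.095,-.125,.012],S(45,430)),("scene",[.095,-.125,.012],S(318,570)),("scene",[.095,.125,.012],S(513,225))],[.5,-.1,0]))
show("tabs",fit([("top",[0,.072,.132],T(116,159)),("top",[0,0,.132],T(231,157)),("top",[0,-.072,.132],T(339,157)),
 ("scene",[0,0,.132],S(263,231)),("scene",[0,.072,.132],S(328,135)),("scene",[0,-.072,.132],S(198,341))],[.5,-.1,0]))
a,b=.013,.075
show("rest",fit([("top",[a,b,.08],TR(535,48)),("top",[-a,b,.08],TR(575,38)),("top",[-a,-b,.08],TR(645,248)),("top",[a,-b,.08],TR(608,262))][:0]+
[("top",[-a,b,.08],TR(535,48)),("top",[a,b,.08],TR(575,38)),("top",[a,-b,.08],TR(645,248)),("top",[-a,-b,.08],TR(608,262)),
 ("scene",[-a,-b,.08],SR(575,373)),("scene",[-a,b,.08],SR(740,402)),("scene",[a,b,.08],SR(735,434)),("scene",[a,-b,.08],SR(570,398))][:4],[.5,-.35,-1.2]))
for x in("rest corners scene",): 
  print(SR(575,373),SR(740,402),SR(735,434),SR(570,398))
a,b=.045,.055
show("stand",fit([("top",[a,b,.0],TC(132,395))][:0]+[("top",[-a,-b,.01],TC(262,375)),("top",[-a,b,.01],TC(282,525)),("top",[a,b,.01],TC(150,550))],[.5,.4,1.6]))
print("lens",tri([("top",TC(182,442)),("scene",SC(398,462))]))
E
python3 a.py
```

```text
scene [ 0.8921 -0.3923  1.0064]
top [0.4657 0.0999 1.3178]
cover [ 0.5038 -0.0353 -0.0224]
[[-0.3, -0.2], [-0.0, 0.5], [-0.6, -0.2], [0.1, -0.0], [-0.3, 1.1], [-0.7, -0.1], [-0.7, -0.1], [-0.2, -0.2], [0.1, -0.3]]
pack [ 0.5589 -0.032  -0.0189]
[[-0.8, -0.0], [-0.1, 0.5], [0.6, 0.2], [-0.0, 0.5], [-0.1, 0.0], [-0.1, -0.4], [-0.7, -0.1]]
tabs [ 0.559  -0.0315 -0.0056]
[[-0.1, 0.1], [-0.4, -0.6], [-0.6, -0.7], [0.1, -0.4], [-0.3, -0.4], [0.6, -0.8]]
rest [ 0.5274 -0.3226 -1.3152]
[[0.2, -0.5], [-0.5, -0.6], [0.2, 0.9], [0.1, 0.3]]
[116.3367 297.3367] [171.3367 307.0033] [169.67 317.67] [114.67 305.67]
stand [0.5159 0.4936 1.7111]
[[-0.0, -0.8], [-0.1, 0.7], [0.2, 0.0]]
lens (array([0.5197, 0.4593, 0.1715]), array([ 0.2867,  0.4032,  0.5303, -0.1353]))
```

```bash
python3 -m handwheel '[[28,50,0,0,0,-2,1],[28,50,0,0,0,-2,1],[28,50,0,0,0,-2,1],[28,50,0,0,0,-2,1],[28,50,0,0,0,-2,1],[28,50,0,0,0,-2,1],[28,50,0,0,0,-2,1],[28,50,0,0,0,-2,1],[28,50,0,0,0,-2,1],[28,50,0,0,0,-1.5,1]]' 30
python3 - <<'E'
import cv2,numpy as np
s=cv2.imread("pics/scene0.png");t=cv2.imread("pics/top0.png")
def c(im,x,y,w,h,k):
    o=cv2.resize(im[y:y+h,x:x+w],None,fx=k,fy=k,interpolation=cv2.INTER_CUBIC)
    for i in range(0,w,5):
        cv2.line(o,(i*k,0),(i*k,6),(255,0,255),1); cv2.putText(o,str(x+i),(i*k,16),0,.35,(255,0,255),1)
    for i in range(0,h,5):
        cv2.line(o,(0,i*k),(6,i*k),(255,0,255),1); cv2.putText(o,str(y+i),(8,i*k+4),0,.35,(255,0,255),1)
    return o
M=np.zeros((600,800,3),np.uint8)
A=c(s,252,64,40,60,10);B=c(t,112,208,38,42,10);D=c(s,108,290,70,30,5)
M[:600,:400]=A;M[:420,410:790]=B;M[440:590,410:760]=D
cv2.imwrite("pics/m3.png",M)
E
```

```text
t: 1.35
tcp_pos: [0.4765, -0.0917, 0.2312]
tool_rot: [1.0, -0.011, -0.0, 0.0]
force: [0.6, -0.2, -0.5]
finger_gap: 1.002
gripper_force: 0.0
```

View pics/m3.png

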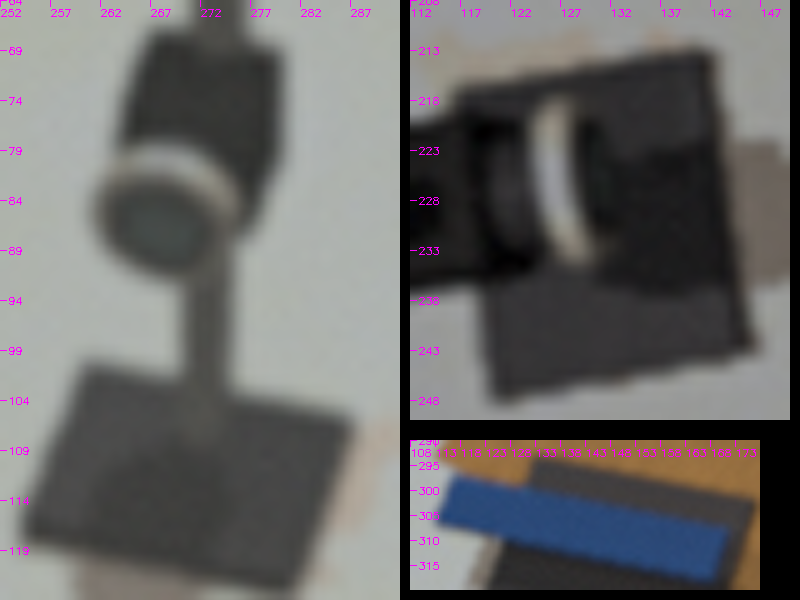

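Crop: foot corners clear in both views; the lens front disc centre is about scene (267.8,86.2) and top ~(128.9,226.2) (the white band in the top view is the ring's side). Joint fit of stand + lens, and rest with both views.

```bash
cat >b.py <<'E'
from h import *
np.set_printoptions(precision=4,suppress=True)
A=lambda x,y:np.array([252+x/10-.45,64+y/10-.45]); B=lambda x,y:np.array([112+(x-410)/10-.45,208+y/10-.45]); D=lambda x,y:np.array([108+(x-410)/5-.4,290+(y-440)/5-.4])
TR=lambda x,y:np.array([345+(x-455)/5-.4,190+y/5-.4])
a,b=.013,.075
f=fit([("top",[-a,b,.08],TR(535,48)),("top",[a,b,.08],TR(575,38)),("top",[a,-b,.08],TR(645,248)),("top",[-a,-b,.08],TR(608,262)),
 ("scene",[-a,-b,.08],D(455,475)),("scene",[-a,b,.08],D(730,527)),("scene",[a,b,.08],D(715,580)),("scene",[a,-b,.08],D(438,522))],[.5,-.35,-1.2]);print("rest",f[0],f[1].round(1).tolist())
a,b=.045,.055
foot=[((a,b),A(88,365),B(497,402)),((a,-b),A(355,425),B(460,92)),((-a,-b),A(300,592),B(708,50)),((-a,b),A(25,535),B(755,350))]
def W(p,l): c,s=np.cos(p[2]),np.sin(p[2]);return [p[0]+c*l[0]-s*l[1],p[1]+s*l[0]+c*l[1],l[2]]
def r(p):
    F=[W(p,[*l,p[3]]) for l,_,_ in foot];L=W(p,[-p[4],0,p[5]])
    return np.concatenate([(proj("scene",F)-[x[1] for x in foot]).ravel(),(proj("top",F)-[x[2] for x in foot]).ravel(),(proj("scene",L)-A(162,226)).ravel(),(proj("top",L)-B(583,186)).ravel()])
s=least_squares(r,[.51,.49,1.7,.01,.03,.18],loss="soft_l1",bounds=([0,0,1,0.0,0,.15],[1,1,2.5,.02,.1,.23]))
p=s.x;print("stand",p,"lens",W(p,[-p[4],0,p[5]]));print(r(p).reshape(-1,2).round(1).tolist())
k=np.linspace(0,2*np.pi,60)
o=[]
for n,(x,y,w,h) in {"scene":(252,64,40,60),"top":(112,208,38,42)}.items():
    im=cv2.resize(cv2.imread(f"pics/{n}0.png")[y:y+h,x:x+w],None,fx=10,fy=10,interpolation=cv2.INTER_CUBIC)
    for rad,col in((.026,(0,255,255)),(.0,(0,0,255))):
        P=proj(n,[W(p,[-p[4],rad*np.cos(t),p[5]+rad*np.sin(t)]) for t in k])
        cv2.polylines(im,[(((P-[x,y])+.45)*10).astype(int)],True,col,1 if rad else 4)
    P=proj(n,[W(p,[*l,p[3]]) for l in((a,b),(a,-b),(-a,-b),(-a,b))]);cv2.polylines(im,[(((P-[x,y])+.45)*10).astype(int)],True,(0,255,0),1)
    o.append(cv2.copyMakeBorder(im,0,600-im.shape[0],0,0,0))
cv2.imwrite("pics/o1.png",np.hstack(o))
E
python3 b.py
```

```text
rest [ 0.5284 -0.3217 -1.3082] [[-0.4, -0.5], [0.2, 0.3], [-0.1, 0.1], [-1.0, 0.2], [-0.3, -0.7], [-1.0, -0.9], [0.0, 0.5], [-0.0, -0.0]]
stand [0.515  0.4932 1.7284 0.012  0.0427 0.1732] lens [np.float64(0.5216681889155789), np.float64(0.45102606969466474), np.float64(0.17323735670645848)]
[[-0.5, 0.3], [0.3, 0.1], [-0.2, 0.3], [-1.0, -0.2], [-0.2, 0.4], [-0.7, -0.2], [0.3, -0.7], [0.0, 0.7], [0.5, 0.0], [0.0, -0.5]]
```

View pics/o1.png

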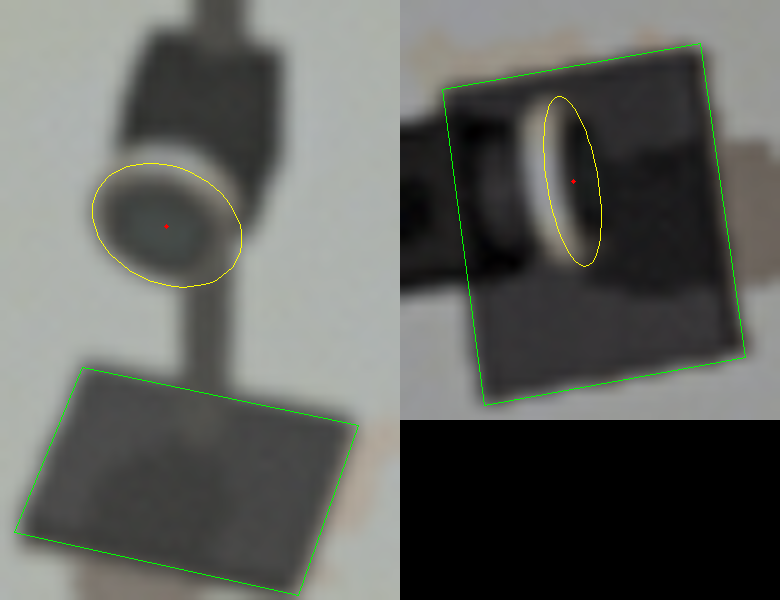

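```bash
python3 -m handwheel '[[9,18,-10,0,0,-0.3,1],[9,19,-20,0,0,0,1],[9,19,-20,0,0,0,1],[0,0,-20,0,0,0,1],[0,0,-20,0,0,0,1],[0,0,-15,0,0,0,1],[0,0,-10,0,0,0,1],[0,0,-6,0,0,0,1],[0,0,0,0,0,0,0.6],[0,0,0,0,0,0,0.6]]' 30
```

```text
t: 2.6
tcp_pos: [0.5033, -0.0376, 0.1107]
tool_rot: [1.0, -0.013, 0.0, 0.0]
force: [-0.3, -0.1, 0.1]
finger_gap: 0.609
gripper_force: 0.0
```

Overlay agrees with foot and lens front (red dot on disc centre) in both views. Grasp the cover.

```bash
python3 -m handwheel '[[0.5,2,-3,0,0,0,0.4],[0,0,0,0,0,0,0],[0,0,0,0,0,0,0],[0,0,0,0,0,0,0],[0,0,0,0,0,0,0],[0,0,0,0,0,0,0],[0,0,10,0,0,0,0],[0,0,20,0,0,0,0],[0,0,30,0,0,0,0],[0,0,30,0,0,0,0]]' 30
python3 - <<'E'
from h import *
s=manip.snapshot("scene");s2=manip.snapshot("top")
cv2.imwrite("pics/g1.png",cv2.resize(np.vstack([s[150:300,100:300],s2[150:300,200:400]]),None,fx=2,fy=2)[...,::-1])
s=manip.sense();print(s["tcp_pos"],s["tool_rot"],s["finger_gap"],s["q"],s["force"])
E
```

```text
t: 3.85
tcp_pos: [0.503, -0.0355, 0.1983]
tool_rot: [1.0, -0.013, -0.0, -0.0]
force: [-0.1, -0.4, -1.7]
finger_gap: 0.183
gripper_force: 29.8
[ 0.50549379 -0.03613954  0.20046017] [ 0.99990445 -0.01332135  0.00352475  0.00110162] 0.18303124647455965 [-2.92083449e-01  4.10302226e-01  1.76398938e+00 -2.17791086e-04
  9.59917427e-01  1.30548080e+00] [ 1.08632722  0.47560925 -1.87471021]
```

View pics/g1.png

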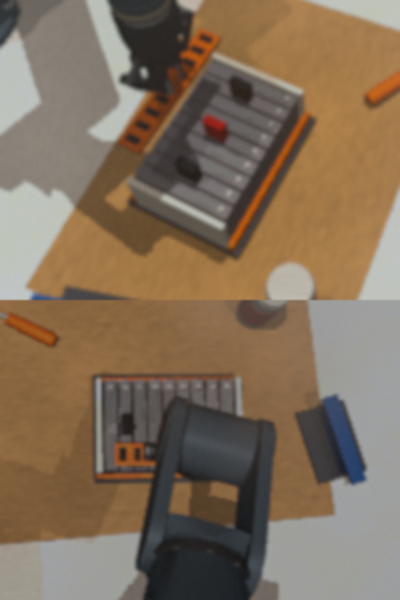

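Cover is lifted, held level and centred; modules undisturbed. Carry to the rest.

```bash
python3 -m handwheel '[[1,-15,0,0,0,-4,0],[3,-29,0,0,0,-7.5,0],[3,-32,0,0,0,-8,0],[3,-32,0,0,0,-8.4,0],[3,-32,0,0,0,-8.5,0],[3,-32,0,0,0,-8.5,0],[3,-32,0,0,0,-8.5,0],[3,-32,0,0,0,-8,0],[2,-30,0,0,0,-7,0],[1,-20,0,0,0,-5,0]]' 40
python3 -m handwheel '[[0,0,-10,0,0,0,0],[0,0,-20,0,0,0,0],[0,0,-20,0,0,0,0],[0,0,-20,0,0,0,0],[0,0,-10,0,0,0,0],[0,0,-5,0,0,0,0],[0,0,0,0,0,0,0],[0,0,0,0,0,0,0],[0,0,0,0,0,0,0],[0,0,0,0,0,0,0]]'
python3 - <<'E'
from h import *
s=manip.snapshot("scene");s2=manip.snapshot("top")
cv2.imwrite("pics/s_r.png",s[...,::-1]);cv2.imwrite("pics/t_r.png",s2[...,::-1])
k=8
a=cv2.resize(s[280:335,100:180],None,fx=k,fy=k,interpolation=2);b=cv2.resize(s2[190:250,345:390],None,fx=k,fy=k,interpolation=2)
a=cv2.resize(s[280:335,100:150],None,fx=k,fy=k,interpolation=2) if 0 else cv2.resize(s[280:335,100:182],None,fx=5.0,fy=5.0,interpolation=2)
h=480;p=lambda i:cv2.copyMakeBorder(i,0,h-i.shape[0],0,0,0)
cv2.imwrite("pics/r1.png",np.hstack([p(a),p(b[:480])])[...,::-1])
s=manip.sense();print(s["tcp_pos"],s["tool_rot"],s["q"],s["force"])
E
```

```text
t: 5.2
tcp_pos: [0.5277, -0.3226, 0.1958]
tool_rot: [0.792, -0.61, -0.001, 0.0]
force: [-0.4, 0.4, -1.9]
finger_gap: 0.183
gripper_force: 41.8
t: 6.45
tcp_pos: [0.5286, -0.3217, 0.1128]
tool_rot: [0.794, -0.608, 0.0, 0.0]
force: [-0.6, -0.3, -1.7]
finger_gap: 0.187
gripper_force: 41.8
[ 0.52846872 -0.32158164  0.11258121] [ 7.93695124e-01 -6.08315709e-01  2.16656890e-04  1.51193871e-05] [-7.27066347e-01  6.67631211e-01  1.54817693e+00  1.88006475e-06
  9.25350152e-01  2.15160243e+00] [-0.14859611 -0.32458123 -1.52259348]
```

View pics/r1.png

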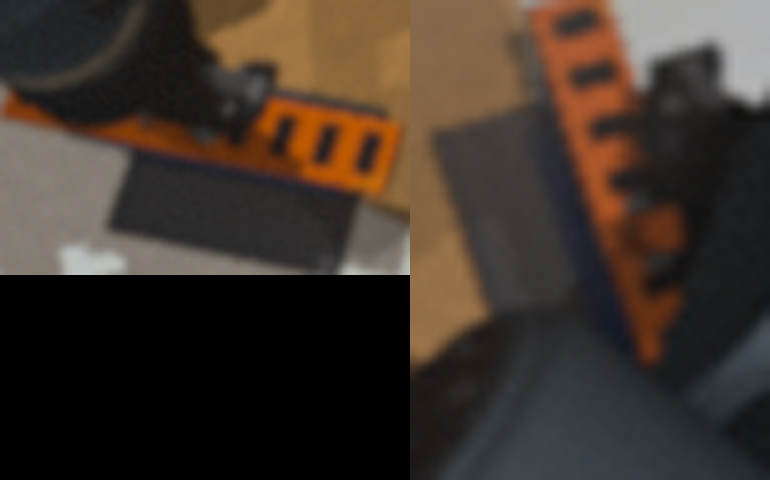

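```bash
python3 - <<'E'
from h import *
a,b,z=.017,.1,.107
c,s=np.cos(-1.3077),np.sin(-1.3077)
W=lambda l:[.5285+c*l[0]-s*l[1],-.3216+s*l[0]+c*l[1],l[2]]
for n,L in(("scene",[[-a,b,z],[a,b,z],[-a,-b,z],[a,-b,z]]),("top",[[-a,b,z],[a,b,z]])): print(n,proj(n,[W(l) for l in L]).round(1).tolist())
E
```

```text
scene [[179.7, 304.8], [175.5, 318.9], [104.0, 289.7], [98.4, 303.2]]
top [[359.2, 190.6], [368.9, 187.7]]
```

```bash
python3 - <<'E'
from h import *
a,b,z=.017,.1,.107
o=[("scene",[-a,b,z],[180.6,304.6]),("scene",[a,b,z],[176.6,318.2]),("top",[-a,b,z],[360.3,190.8])]
def f(p):
    c,s=np.cos(-1.3077),np.sin(-1.3077)
    return np.concatenate([(proj(n,[p[0]+c*l[0]-s*l[1],p[1]+s*l[0]+c*l[1],l[2]])-u).ravel() for n,l,u in o])
r=least_squares(f,[.53,-.32]);print(r.x,r.fun.round(1))
# edge detection: left long edge of cover in top image (orange vs blue/grey), rows 192..232; compare to prediction of the edge line
im=cv2.imread("pics/t_r.png")[...,::-1].astype(float);sg=im[...,0]-im[...,2]
pts=[]
for v in range(200,226):
    row=sg[v,350:385];k=np.argmax(np.diff(row)>0) ;j=np.argmax(row>60)
    pts.append((350+j-1+(60-row[j-1])/(row[j]-row[j-1]),v))
c,s=np.cos(-1.3077),np.sin(-1.3077)
L=proj("top",[[.5285+c*-a-s*y,-.3216+s*-a+c*y,z] for y in np.linspace(-.05,.1,50)])
pts=np.array(pts);print(pts[::5].round(1).tolist(),(pts[:,0]-np.interp(pts[:,1],L[::-1,1],L[::-1,0])).round(1)[::3])
# same for rest edges in first image
im=cv2.imread("pics/top0.png").astype(float);sg=im[...,0]-im[...,2]
c,s=np.cos(-1.3082),np.sin(-1.3082)
for e,sd in((-.013,1),(.013,-1)):
    L=proj("top",[[.5284+c*e-s*y,-.3217+s*e+c*y,.08] for y in np.linspace(-.075,.075,50)]);d=[]
    for v in range(204,238,3):
        row=sg[v,355:392];t=row.max()/2;j=np.where(row>t)[0][0 if sd>0 else -1];q=j-sd
        x=355+q+(j-q)*(t-row[q])/(row[j]-row[q]);d.append(x-np.interp(v,L[::-1,1],L[::-1,0]))
    print(np.round(d,1))
E
```

```text
[ 0.5295119  -0.32067267] [-0.3  0.1 -0.5  0.6 -1.4 -0.5]
[[350.0, 200.0], [363.6, 205.0], [365.4, 210.0], [366.9, 215.0], [349.8, 220.0], [349.8, 225.0]] [-12.4 -13.4  -0.5  -0.5  -0.6  -0.6  -0.5 -19.8 -20.8]
[0.5 0.4 0.4 0.4 0.3 0.2 0.2 0.2 0.2 0.2 0.1 0.3]
[ 0.6  0.8  0.7  0.7  0.6  0.6  0.6  0.5  0.5  0.4  0.4 -0.1]
```

```bash
python3 -m handwheel '[[0,-1,-5,0,0,0,0],[0,0,-4,0,0,0,0],[0,0,-3,0,0,0,0],[0,0,-2,0,0,0,0],[0,0,-1,0,0,0,0],[0,0,-0.5,0,0,0,0],[0,0,-0.5,0,0,0,0],[0,0,0,0,0,0,0],[0,0,0,0,0,0,0],[0,0,0,0,0,0,0]]'
```

```text
t: 7.8
tcp_pos: [0.5284, -0.3225, 0.0964]
tool_rot: [0.794, -0.608, 0.0, 0.0]
force: [-0.4, 0.3, -0.4]
finger_gap: 0.181
gripper_force: 41.8
```

```bash
python3 -m handwheel '[[0,0,-0.5,0,0,0,0],[0,0,-0.5,0,0,0,0],[0,0,0,0,0,0,0],[0,0,0,0,0,0,0],[0,0,0,0,0,0,0.1],[0,0,0,0,0,0,0.22],[0,0,0,0,0,0,0.3],[0,0,0,0,0,0,0.45],[0,0,0,0,0,0,0.6],[0,0,0,0,0,0,0.6]]' 20
```

```text
t: 9.05
tcp_pos: [0.5284, -0.3225, 0.0953]
tool_rot: [0.794, -0.608, 0.0, 0.0]
force: [0.8, -1.0, 0.4]
finger_gap: 0.602
gripper_force: 0.0
```

```bash
python3 -m handwheel '[[0,0,3,0,0,0,0.6],[0,0,8,0,0,0,0.6],[0,0,12,0,0,0,0.8],[0,0,20,0,0,0,0.8],[0,0,25,0,0,0,0.8],[0,0,30,0,0,0,0.8],[0,30,25,0,0,7,0.8],[0,45,0,0,0,8.5,0.8],[0,45,0,0,0,8.5,0.8],[0,45,0,0,0,8.5,0.8]]'
python3 - <<'E'
from h import *
s=manip.snapshot("scene");s2=manip.snapshot("top")
cv2.imwrite("pics/s_p.png",s[...,::-1]);cv2.imwrite("pics/t_p.png",s2[...,::-1])
a=cv2.resize(s[280:340,90:190],None,fx=4,fy=4,interpolation=2);b=cv2.resize(s2[180:255,340:395],None,fx=6,fy=6,interpolation=2)
h=450;p=lambda i:cv2.copyMakeBorder(i,0,h-i.shape[0],0,0,0)
cv2.imwrite("pics/r2.png",np.hstack([p(a),p(b)])[...,::-1])
E
```

```text
t: 10.3
tcp_pos: [0.5285, -0.1563, 0.2196]
tool_rot: [0.933, -0.36, 0.001, 0.0]
force: [0.1, -0.3, -0.3]
finger_gap: 0.799
gripper_force: 0.0
```

View pics/r2.png

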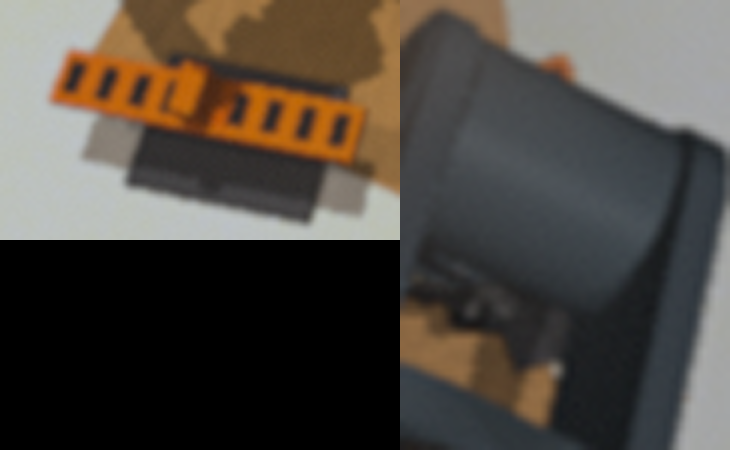

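Cover lies level across the rest, released (scene corners ≈(106,292),(182,307),(178,320),(103,305)). Verify its pose numerically, and go above the red tab.

```bash
python3 - <<'E'
from h import *
D=lambda x,y:[90+x/4-.38,280+y/4-.38]
a,b,z=.017,.1,.09
print(fit([("scene",[-a,-b,z],D(65,50)),("scene",[-a,b,z],D(367,108)),("scene",[a,b,z],D(353,162)),("scene",[a,-b,z],D(52,102))],[.53,-.32,-1.3]))
E
python3 -m handwheel '[[3,13,0,0,0,5,0.8],[3,13,0,0,0,5,0.8],[3,13,0,0,0,5,0.8],[3,13,0,0,0,5,0.8],[3,13,0,0,0,5,0.8],[3,13,0,0,0,5,0.8],[3,13,0,0,0,5,0.8],[3,13,0,0,0,5,0.8],[4,13,0,0,0,1.3,0.8],[2.5,8,0,0,0,0,0.8]]'
python3 -m handwheel '[[0,0,-15,0,0,0,0.6],[0,0,-20,0,0,0,0.6],[0,0,-20,0,0,0,0.6],[0,0,-15,0,0,0,0.6],[0,0,-10,0,0,0,0.6],[0,0,0,0,0,0,0.6],[0,0,0,0,0,0,0.6],[0,0,0,0,0,0,0.6],[0,0,0,0,0,0,0.6],[0,0,0,0,0,0,0.6]]'
```

```text
(array([ 0.530045  , -0.32119675, -1.30015702]), array([[ 0.99280252, -0.09159307],
       [ 0.27362814, -0.2696533 ],
       [-0.21084128,  0.12908437],
       [-1.11661218,  0.2068818 ]]))
t: 11.65
tcp_pos: [0.5594, -0.0322, 0.2187]
tool_rot: [1.0, -0.01, 0.0, 0.0]
force: [0.4, -0.6, 0.3]
finger_gap: 0.8
gripper_force: 0.0
t: 12.9
tcp_pos: [0.5591, -0.0325, 0.1386]
tool_rot: [1.0, -0.01, 0.0, 0.0]
force: [0.1, 0.7, -0.1]
finger_gap: 0.601
gripper_force: 0.0
```

```bash
python3 -m handwheel '[[0,0.5,-12,0,0,0,0.6],[0,0,-12,0,0,0,0.6],[0,0,-10,0,0,0,0.5],[0,0,-4,0,0,0,0.4],[0,0,0,0,0,0,0],[0,0,0,0,0,0,0],[0,0,0,0,0,0,0],[0,0,0,0,0,0,0],[0,0,0,0,0,0,0],[0,0,0,0,0,0,0]]' 80
```

```text
t: 14.15
tcp_pos: [0.5589, -0.032, 0.1003]
tool_rot: [1.0, -0.01, -0.0, -0.0]
force: [0.0, -0.5, -2.9]
finger_gap: 0.15
gripper_force: 77.8
```

```bash
python3 -m handwheel '[[0,0,3,0,0,0,0],[0,0,7,0,0,0,0],[0,0,12,0,0,0,0],[0,0,18,0,0,0,0],[0,0,20,0,0,0,0],[0,0,22,0,0,0,0],[0,0,22,0,0,0,0],[0,0,22,0,0,0,0],[0,0,20,0,0,0,0],[0,0,14,0,0,0,0]]'
python3 - <<'E'
from h import *
s=manip.snapshot("scene");s2=manip.snapshot("top")
a=s[100:290,130:320];b=s2[150:270,230:370]
a=cv2.resize(a,None,fx=2.5,fy=2.5);b=cv2.resize(b,None,fx=2.2,fy=2.2);h=480;p=lambda i:cv2.copyMakeBorder(i,0,h-i.shape[0],0,0,0)
cv2.imwrite("pics/l1.png",np.hstack([p(a),p(b)])[...,::-1])
E
```

```text
t: 15.4
tcp_pos: [0.559, -0.032, 0.2621]
tool_rot: [1.0, -0.01, 0.001, 0.0]
force: [0.6, 0.4, -3.6]
finger_gap: 0.15
gripper_force: 77.9
```

View pics/l1.png

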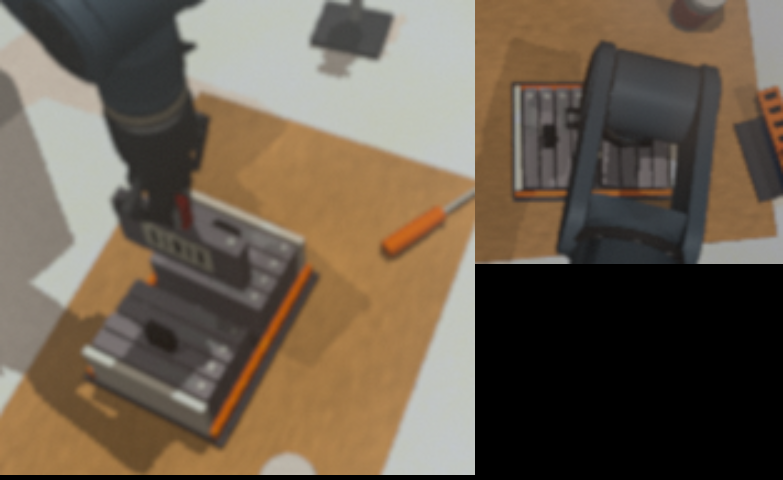

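The module is up and upright in the grip, black modules still in place, cover on the rest. Carry to the camera.

```bash
python3 -m handwheel '[[0,12,0,0,0,0,0],[-1,24,0,0,0,1,0],[-2,36,0,0,0,1.2,0],[-2,40,0,0,0,1.3,0],[-2,44,0,0,0,1.3,0],[-2,44,-8,0,0,1.3,0],[-2,42,-10,0,0,1.3,0],[-1,36,-10,0,0,1.3,0],[-1,28,-8,0,0,1,0],[-1,19,-3,0,0,0.5,0]]'
cat >e.py <<'E'
from h import *
np.set_printoptions(precision=4,suppress=True)
# subpixel foot edges in first pictures: gradient maxima along normals of the predicted edges
p0=np.array([.515,.4932,1.7284,.012]);a,b=.045,.055
K=[(a,b),(a,-b),(-a,-b),(-a,b)]
def corners(p): c,s=np.cos(p[2]),np.sin(p[2]);return [[p[0]+c*x-s*y,p[1]+s*x+c*y,p[3]] for x,y in K]
obs=[]
for n in C:
    g=cv2.GaussianBlur(cv2.cvtColor(cv2.imread(f"pics/{n}0.png"),cv2.COLOR_BGR2GRAY).astype(np.float32),(0,0),.7);Q=proj(n,corners(p0));ctr=Q.mean(0)
    for i in range(4):
        A,B=Q[i],Q[(i+1)%4];d=(B-A)/np.linalg.norm(B-A);m=np.array([d[1],-d[0]]);m*=np.sign(m@((A+B)/2-ctr))
        for t in np.linspace(.1,.9,33):
            P=A+(B-A)*t;k=np.arange(-3,3.01,.1);s=cv2.remap(g,(P[0]+k*m[0]).astype(np.float32)[None],(P[1]+k*m[1]).astype(np.float32)[None],cv2.INTER_CUBIC)[0]
            e=np.gradient(s,k);j=e.argmax()
            if e[j]>15 and 3<j<len(k)-4: obs.append((n,i,P+k[j]*m))
def r(p):
    o=[]
    Q={n:proj(n,corners(p)) for n in C}
    for n,i,x in obs:
        A,B=Q[n][i],Q[n][(i+1)%4];d=(B-A)/np.linalg.norm(B-A);o.append(d[0]*(x-A)[1]-d[1]*(x-A)[0])
    return np.array(o)
s=least_squares(r,p0,loss="soft_l1",f_scale=.2)
print("stand",s.x,len(obs));R=r(s.x)
for n in C: print(n,[(i,sum(1 for o in obs if o[:2]==(n,i)),np.round(np.mean([q for q,o in zip(R,obs) if o[:2]==(n,i)] or [9]),2)) for i in range(4)])
E
python3 e.py
```

```text
t: 16.75
tcp_pos: [0.5432, 0.2947, 0.2194]
tool_rot: [0.997, 0.08, -0.002, 0.0]
force: [-0.4, -0.9, -4.6]
finger_gap: 0.155
gripper_force: 78.2
stand [0.5148 0.4938 1.7218 0.0122] 240
scene [(0, 28, np.float64(-0.72)), (1, 33, np.float64(0.06)), (2, 33, np.float64(-0.93)), (3, 33, np.float64(-0.07))]
top [(0, 14, np.float64(-0.25)), (1, 33, np.float64(0.01)), (2, 33, np.float64(-0.05)), (3, 33, np.float64(0.12))]
```

```bash
python3 -m handwheel '[[0,0,0,0,0,0,0],[0,0,0,0,0,0,0],[0,0,0,0,0,0,0],[0,0,0,0,0,0,0],[0,0,0,0,0,0,0],[0,0,0,0,0,0,0],[0,0,0,0,0,0,0],[0,0,0,0,0,0,0],[0,0,0,0,0,0,0],[0,0,0,0,0,0,0]]'
cat >m.py <<'E'
from h import *
from scipy.spatial.transform import Rotation as Ro
np.set_printoptions(precision=4,suppress=True)
st=manip.sense();R=Ro.from_quat(st["tool_rot"]);X=R.as_matrix();print("tcp",st["tcp_pos"],"yaw",np.arctan2(X[1,0],X[0,0]),"toolz",X[:,2])
im=manip.snapshot("scene");g=cv2.GaussianBlur(cv2.cvtColor(im,cv2.COLOR_RGB2GRAY).astype(np.float32),(0,0),.7);cv2.imwrite("pics/f.png",im[...,::-1])
yaw=np.arctan2(X[1,0],X[0,0]);p0=np.r_[st["tcp_pos"]-[0,0,.0483],yaw,0,0]
F=np.array([[-.075,-.01,-.04],[.075,-.01,-.04],[.075,-.01,.04],[-.075,-.01,.04]])
cor=lambda p:Ro.from_euler("ZYX",p[[3,4,5]]).apply(F)+p[:3]
Q=proj("scene",cor(p0));ctr=Q.mean(0);obs=[];print(Q.round(1).tolist())
for i in range(4):
    A,B=Q[i],Q[(i+1)%4];d=(B-A)/np.linalg.norm(B-A);m=np.array([d[1],-d[0]]);m*=np.sign(m@((A+B)/2-ctr))
    off=[]
    for t in np.linspace(.08,.92,30):
        P=A+(B-A)*t;k=np.arange(-4,4.01,.1);s=cv2.remap(g,(P[0]+k*m[0]).astype(np.float32)[None],(P[1]+k*m[1]).astype(np.float32)[None],cv2.INTER_CUBIC)[0]
        e=np.abs(np.gradient(s,k));j=e.argmax();off.append((k[j] if e[j]>10 else np.nan))
    print(i,np.round(off,1).tolist())
E
python3 m.py
```

```text
t: 18.0
tcp_pos: [0.5449, 0.2931, 0.2213]
tool_rot: [0.997, 0.079, -0.0, -0.0]
force: [0.1, -0.5, -3.5]
finger_gap: 0.149
gripper_force: 78.3
tcp [0.5449 0.2931 0.2213] yaw 0.1583273985023939 toolz [-0.  0. -1.]
[[230.8, 126.1], [275.5, 136.3], [276.6, 118.8], [229.1, 108.4]]
0 [-0.9, -1.2, -0.6, -1.0, -1.2, -0.4, -0.7, -1.0, -0.3, -0.6, -0.9, -1.3, -0.5, -0.8, -1.1, -0.4, -0.6, -0.9, -1.2, -0.7, -1.0, -1.1, -0.5, -0.7, -1.0, -0.3, -0.6, -0.9, -1.2, -1.6]
1 [-0.6, -0.7, -0.7, 0.3, 0.3, 0.2, 0.2, 0.2, 0.2, 0.1, 0.1, 0.9, 0.9, 0.9, 0.9, 0.9, 0.9, 0.8, 0.8, 0.8, 0.8, 0.8, 0.8, 0.8, 4.0, 3.6, 3.6, 4.0, 4.0, 3.5]
2 [-0.1, 0.7, 0.4, 0.0, -0.2, 0.5, 0.0, -0.2, 0.6, 0.1, -3.1, -3.4, nan, -3.0, -3.2, -2.6, -2.8, -3.2, nan, -2.7, 4.0, 3.7, 3.5, 4.0, 3.9, 3.6, 4.0, 4.0, 4.0, 3.4]
3 [0.2, 0.3, 0.3, 0.2, 0.5, 0.3, -0.5, 0.5, -0.4, 0.6, -0.2, -0.3, -0.1, -0.2, 0.0, -0.1, 0.0, 0.0, 0.1, 0.2, 0.2, 0.3, 0.3, 0.3, 0.4, -0.5, -0.3, -0.4, -0.4, -0.3]
```

The held module fits its predicted outline to <1 px, level. Final correction: −1 mm x, +10 mm y, −0.4°.

```bash
python3 -m handwheel '[[-0.5,2,0,0,0,-0.2,0],[-0.5,3,0,0,0,-0.2,0],[0,3,0,0,0,0,0],[0,2,0,0,0,0,0],[0,0,0,0,0,0,0],[0,0,0,0,0,0,0],[0,0,0,0,0,0,0],[0,0,0,0,0,0,0],[0,0,0,0,0,0,0],[0,0,0,0,0,0,0]]'
python3 - <<'E'
from h import *
m=manip.sense();print(m["tcp_pos"],m["qd"].round(3),m["t"])
# relative check in the top view impossible (arm above): check lens has not moved
s=manip.snapshot("scene").astype(int);o=cv2.imread("pics/scene0.png")[...,::-1].astype(int)
print(abs(s-o)[66:95,262:282].mean())
manip.sign_off()
E
```

```text
t: 19.3
tcp_pos: [0.5439, 0.303, 0.2213]
tool_rot: [0.997, 0.076, -0.0, -0.0]
force: [-0.1, -0.4, -4.5]
finger_gap: 0.148
gripper_force: 78.3
[0.54392079 0.30297836 0.22130738] [-0.001  0.     0.    -0.002  0.     0.   ] 19.3
15.57816091954023
the job is handed in; nothing more can be done
```

The job is handed in: the cover lies released on the blue rest, within about 2 mm of centre, and the red-tabbed module is held still, upright and square, about 15 cm in front of the lens. My last check that the camera hadn't moved was inconclusive: the mean pixel difference around the camera was 15.6, and I did not look into why.

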